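# Pack the power bank repair caddy

### The job

Pack the good parts of the taken-apart power bank into the grey caddy: the clean blue charger board into the blue tray, both flat silver cells into the red tray, and the black end cap into the white tray. Set each one down gently, not dropped, the same way up as it lies now and flat on its tray's floor, the two cells not on top of each other. Leave the burnt board and the puffed-up cell just where they lie, and do not disturb the solder reel.

Things in the scene. Friction and masses are not known exactly. Their poses are not given: they have to be found in the camera images.
- board: good charger board in its black carrier, 90 (x) x 42 (y) mm; the carrier's upright sides are 12 mm high, clean blue circuit board on top (to 13 mm), with a steel USB socket 13 x 14 mm standing up to 19 mm at the +x end; about 55 g, loose. Origin: centre of its underside, z up.
- cell_a: good flat lithium cell: bright silver block 56 (x) x 42 (y) x 12 mm, smooth flat top, yellow tape band round its +x end with two small tabs folded on top; about 55 g, loose. Origin: centre of its underside, z up. Identical to the other good cell.
- cell_b: good flat lithium cell: bright silver block 56 (x) x 42 (y) x 12 mm, smooth flat top, yellow tape band round its +x end with two small tabs folded on top; about 55 g, loose. Origin: centre of its underside, z up. Identical to the other good cell.
- end_cap: black plastic end cap of the power bank: plain black bar 90 (x) x 40 (y) x 15 mm with three small square-cornered openings through its top; about 30 g, loose. Origin: centre of its underside, z up.
- board_burnt: burnt charger board, same carrier and size as the good board but with a big black charred patch across the middle of the blue. To be left where it lies. Origin: centre of its underside.
- cell_puffed: spoilt cell, 56 x 42 mm like the good cells but dull grey, its top ballooned to 21 mm with a brown scorch mark. To be left where it lies. Origin: centre of its underside.
- tray_blue: blue open drop-in tray for the board, fixed. Outside 156 (x) x 98 (y) x 20 mm high, walls and floor 3 mm. Origin: centre of its underside, 4 mm above the bench; x along its length. Red, blue and white trays stand 100 mm apart along y, in any order, in one grey caddy (168 x 310 mm, walls 4 thick, 14 mm high, 12 mm lugs on the 168 mm ends), same yaw.
- tray_red: red open drop-in tray for both cells, end to end along x, fixed. Outside 156 (x) x 98 (y) x 20 mm high, walls and floor 3 mm. Origin: centre of its underside, 4 mm above the bench; x along its length. Red, blue and white trays stand 100 mm apart along y, in any order, in one grey caddy (168 x 310 mm, walls 4 thick, 14 mm high, 12 mm lugs on the 168 mm ends), same yaw.
- tray_white: white open drop-in tray for the end cap, fixed. Outside 156 (x) x 98 (y) x 20 mm high, walls and floor 3 mm. Origin: centre of its underside, 4 mm above the bench; x along its length. Red, blue and white trays stand 100 mm apart along y, in any order, in one grey caddy (168 x 310 mm, walls 4 thick, 14 mm high, 12 mm lugs on the 168 mm ends), same yaw.
- solder_reel: reel of solder wire standing on its flange beyond the parts: orange flanges 54 mm across, 42 mm high, 250 g, loose. Not to be disturbed. Origin: centre of its underside.
Things that resemble listed ones, but are neither listed nor needed, are in the scene too. What is shaped like the end_cap but green or orange is not meant.

How it is judged:
At the end, for the whole second after the job is handed in: Board in blue tray, both cells in red, end cap in white: each top up, level within 0.12 rad, underside within 3.5 mm of the tray floor, centre within 70 mm along and 42 mm across of the tray centre, at rest. Burnt board and puffed cell moved under 12 mm, reel under 20 mm (x of board in the frame of tray_blue between -0.07 and 0.07 m and y of board in the frame of tray_blue between -0.042 and 0.042 m and z of board in the frame of tray_blue between 0 and 0.0065 m and angle between each of board, cell_a, cell_b, end_cap's own z axis and vertical below 0.12 rad and linear speed of each of board, cell_a, cell_b, end_cap below 0.02 m/s and angular speed of each of board, cell_a, cell_b, end_cap below 0.2 rad/s and x of cell_a in the frame of tray_red between -0.07 and 0.07 m and y of cell_a in the frame of tray_red between -0.042 and 0.042 m and z of cell_a in the frame of tray_red between 0 and 0.0065 m and x of cell_b in the frame of tray_red between -0.07 and 0.07 m and y of cell_b in the frame of tray_red between -0.042 and 0.042 m and z of cell_b in the frame of tray_red between 0 and 0.0065 m and x of end_cap in the frame of tray_white between -0.07 and 0.07 m and y of end_cap in the frame of tray_white between -0.042 and 0.042 m and z of end_cap in the frame of tray_white between 0 and 0.0065 m and distance of each of board_burnt, cell_puffed from where it was at the start of the episode below 0.012 m and distance of solder_reel from where it was at the start of the episode below 0.02 m); the robot touches nothing.
It fails at once if the burnt board is moved from its place (distance of board_burnt from where it was at the start of the episode above 0.012 m).
It fails at once if the puffed cell is moved from its place (distance of cell_puffed from where it was at the start of the episode above 0.012 m).
It fails at once if the solder reel is moved from its place (distance of solder_reel from where it was at the start of the episode above 0.02 m).
It fails at once if a part is dropped or thrown (faster than 0.7 m/s, out of the fingers) ((linear speed of board above 0.7 m/s and contact force between board and the fingers below 0.01 N) or (linear speed of cell_a above 0.7 m/s and contact force between cell_a and the fingers below 0.01 N) or (linear speed of cell_b above 0.7 m/s and contact force between cell_b and the fingers below 0.01 N) or (linear speed of end_cap above 0.7 m/s and contact force between end_cap and the fingers below 0.01 N)).
It also fails if it takes over 109 s, if anything falls off the work surface, if the arm or the gripper's body presses on something with over 40 N, if the wrist force passes 120 N, or if a joint passes its speed limit or range.

### The arm

A 7-joint arm with a two-finger parallel gripper is mounted at the origin on the work surface. World frame = base frame: x ahead of the robot, y to its left, z up, the work surface at z = 0. Lengths are in m, angles in rad, forces in N, time in s.
With the tool pointing down it reaches from about 0.4 to 0.75 m from the base axis. Payload 19.5 kg.
Tool frame: the origin (TCP) lies at the very end of the fingers, on their centre line; the grasp point (between the pads) lies 19 mm behind it; z points along the fingers, y is the line along which they close (so a half turn about z gives the same grasp; the last joint's range is limited). The gripper opens to 85 mm and grips with 20 to 120 N. Pads are 22 mm wide; open, the fingers measure 114 mm over their backs; the gripper's body (76 mm by 85 mm) begins 54 mm behind the grasp point. The pads swing forward as they close: fully open they stand 13 mm farther back than shut.
Start: joints at [1.25, 0.707, -0.028, 1.485, 0.022, 0.951, -0.075], TCP at [0.158, -0.553, 0.21] pointing down, gripper open.
Joint ranges: [-2.71, 2.71], [-0.32, 2.16], [-1.57, 1.52], [0, 2.45], [-1.46, 4.6], [0, 2.02], [-2.83, 2.83]. Speed limits (rad/s): [1.89, 1.89, 2.57, 2.57, 3.01, 3.01, 3.01].

### API

Orientations are given as a 3x3 rotation matrix whose columns are the frame's x, y, z axes.
In Python, from bench import * gives the robot as it stands. The module is installed in compiled form; this text tells all that it offers.
- The arm moves only by the shell command python3 -m inch 'ROWS'. ROWS is text: rows parted by semicolons, each of 7 numbers parted by spaces: the shift along the tool's x, y, z in units of 40 mm (1.0 is 40 mm), then the turn, a rotation vector about the tool's x, y, z in rad, then the opening, from -1 (shut) to 1 (fully open). A call has exactly 10 rows; each row shifts and turns the commanded pose from where the row before left it, along the tool's axes as they then stand; what a row does not reach is not made up. A row lasts 1/10 s, in which the tool goes at most 50 mm and 8.59 degrees, less where a joint would pass 70% of its speed; a pose out of reach is approached as far as the arm can. A call is refused whole if a number of a shift passes 1 or a number of a turn 0.15, either way. A call with a gripper value outside its range is refused whole. The fingers move at their own pace and stop on an object; the grip force is fixed at half the most. Time passes only in rows, so rows that do not move let the fingers close, or fill a call up. It gives the time, the measured TCP pose, the force, the opening and the grip force at its end, in the units of the state.
- get_obs(): the state, without advancing time (a new reading comes with each control period).
- camera(name): name is "scene" or "top" or "wrist"; returns a dict with "color" (384x512x3 uint8, red, green, blue), "depth" (384x512 float32, m along the optical axis (not along the pixel's ray), 0 where there is no reading), "fx", "fy", "cx", "cy" (pixels), "world_to_cam" (4x4, takes a point from world to camera coordinates). Camera axes: x right, y down, z forward; pixel columns grow to the right and rows downward; lengths in m; the calibration is good to about 2 mm. A picture is of the moment at which its call begins.
- close_job(): hands the job in; it is judged then, once.
The state is a dict: "time": time; "qpos": joint angles; "joint_vel": joint speeds; "joint_torque": joint torques, N m; "eef_pos": TCP position; "tcp_rot": TCP orientation; "ft_force": force on the tool from outside, world axes, zero at the start; "ft_torque": the same for the moment, N m; "width": finger opening in m; "gripper_force": force on a finger pad.
Only numpy, scipy, OpenCV 4.12 (cv2) and the standard library are available. Lean on these libraries where they do the work, as an engineer would, in place of code of your own. Each camera call takes 0.05 s, during which the arm holds its last target. There are 200 camera calls.

## Working session

There is one attempt and no reset: what is moved stays moved. The work goes in short steps, Python scripts to look and compute and a shell command to move; the robot and the scene stay as the last step left them, time stands still between calls to the robot, and variables do not carry over. Pictures are saved under pics/ and viewed, at most 14 in all, crops included, and the job is handed in when it is done.

```bash
mkdir -p pics
cat > h.py <<'E'
from bench import *
import numpy as np, cv2
def snap(n,f):
    c=camera(n); np.savez(''+f+'.npz',**c); cv2.imwrite('pics/'+f+'.png',c['color'][:,:,::-1]); return c
def load(f): return dict(np.load(''+f+'.npz'))
def w(c,u,v,z=None):
    R=c['world_to_cam'][:3,:3];t=c['world_to_cam'][:3,3]
    r=np.array([(u-c['cx'])/c['fx'],(v-c['cy'])/c['fy'],1.])
    o=-R.T@t; d=R.T@r
    if z is None: s=float(np.median(c['depth'][int(v)-1:int(v)+2,int(u)-1:int(u)+2]))
    else: s=(z-o[2])/d[2]
    return o+s*d
E
python3 - <<'E'
from h import *
c=snap('top','top0'); snap('scene','scene0')
o=get_obs(); print(o['time'],o['eef_pos'],o['tcp_rot'].round(3),o['width']); print(c['world_to_cam'].round(3),c['fx'])
E
```

```text
0.1 [ 0.15815803 -0.55255059  0.20976862] [[ 0.961  0.275 -0.   ]
 [ 0.275 -0.961  0.001]
 [-0.    -0.001 -1.   ]] 0.08581160185240032
[[ 0.021 -1.    -0.006 -0.064]
 [-0.984 -0.019 -0.175  0.544]
 [ 0.175  0.009 -0.985  1.105]
 [ 0.     0.     0.     1.   ]] 432.49142570762655
```

View pics/top0.png

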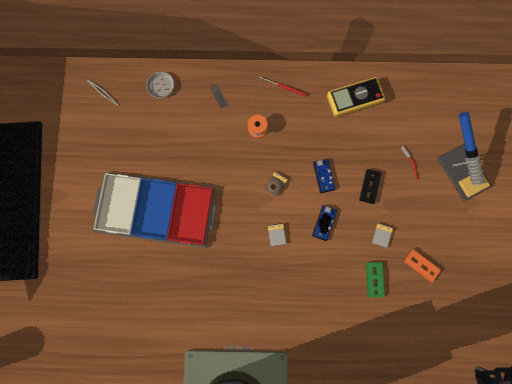

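View pics/scene0.png

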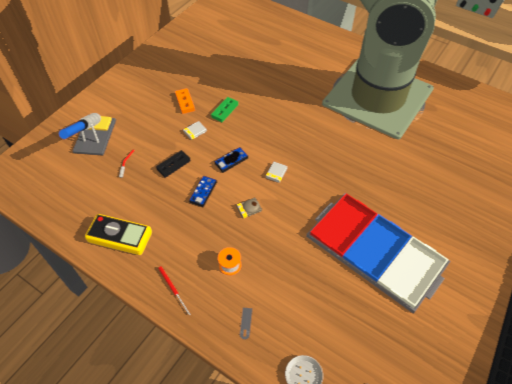

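The overview shows one good board at (324,176) and a burnt one at (324,222). The silver cells are at (277,234) and (383,236), and the puffed cell is at (277,184). The black cap is at (370,186), with green and orange decoys at (375,280) and (423,265). The reel is at (258,125), and the trays run white, blue, red at u≈118, 154, 191. I'll enlarge to confirm.

Run:
```python
from h import *
c=load('top0')
im=c['color'][105:265,245:405,::-1]
cv2.imwrite('pics/crop0.png',cv2.resize(im,None,fx=3.7,fy=3.7,interpolation=cv2.INTER_CUBIC))
im=c['color'][165:255,85:225,::-1]
cv2.imwrite('pics/crop1.png',cv2.resize(im,None,fx=5,fy=5,interpolation=cv2.INTER_CUBIC))
for n,u,v in [('board',324,180),('burnt',324,222),('puff',277,186),('c1',278,238),('c2',383,238),('cap',370,195),('reel',258,125),('w',118,200),('b',153,207),('r',190,212)]:
    print(n,w(c,u,v).round(3))
```

```text
board [ 0.588 -0.231  0.013]
burnt [ 0.471 -0.231  0.015]
puff [ 0.567 -0.102  0.02 ]
c1 [ 0.426 -0.107  0.012]
c2 [ 0.432 -0.39   0.012]
cap [ 0.549 -0.358  0.009]
reel [ 0.733 -0.047  0.043]
w [0.522 0.335 0.007]
b [0.504 0.237 0.006]
r [0.493 0.135 0.005]
```

View pics/crop0.png

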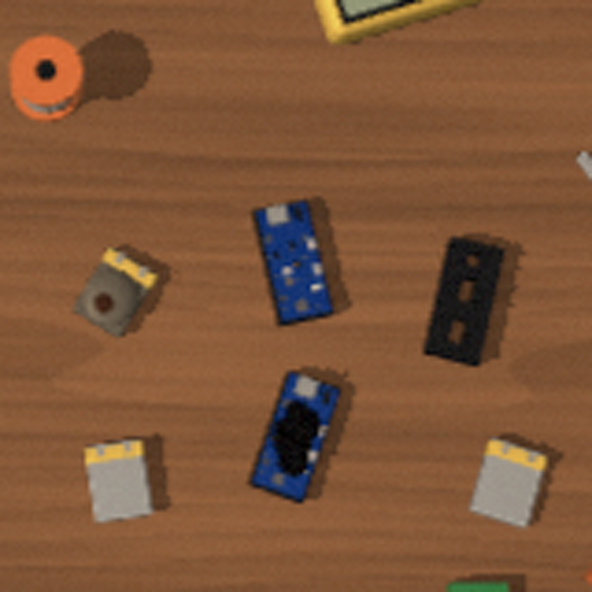

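View pics/crop1.png

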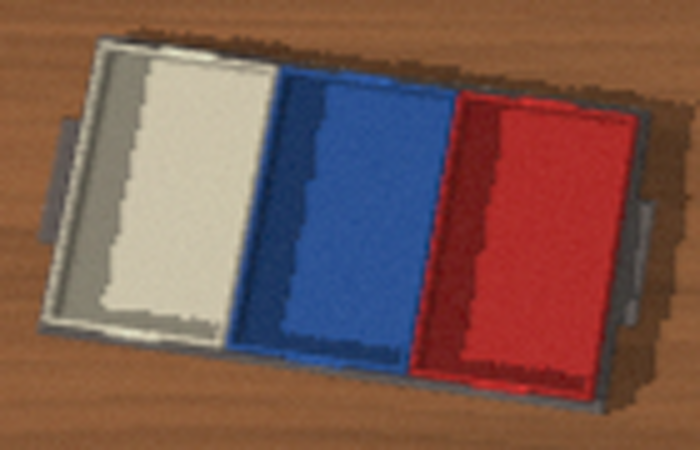

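Confirmed in the crop: the clean board is at (293,262), the burnt one with its black patch at (298,437), and the good cells at (118,480) and (510,482). The puffed cell with the brown spot is at (118,292), and the black cap is at (465,300). The tray order from the left is white, blue, red.

Run:
```python
from h import *
c=load('top0')
def pose(n,P,s,ou,ov,z):
    X=np.array([w(c,(U+.5)/s-.5+ou,(V+.5)/s-.5+ov,z)[:2] for U,V in P])
    e=[np.linalg.norm(X[i]-X[(i+1)%4]) for i in range(4)]
    # x axis: from edge 2-3 (bottom) to edge 0-1 (top)
    a=X[0]+X[1]-X[2]-X[3]; yaw=np.arctan2(a[1],a[0])
    print(n,X.mean(0).round(4),'yaw',yaw.round(3),'edges mm',(np.array(e)*1000).round(0))
pose('board',[(252,211),(308,199),(334,313),(279,326)],3.7,245,105,.012)
pose('cap',[(452,235),(504,245),(478,366),(424,353)],3.7,245,105,.015)
pose('c1',[(84,447),(142,438),(153,513),(94,523)],3.7,245,105,.012)
pose('c2',[(490,437),(548,455),(528,526),(470,512)],3.7,245,105,.012)
pose('burnt',[(288,370),(342,385),(303,502),(249,485)],3.7,245,105,.012)
pose('puff',[(113,247),(159,280),(120,336),(73,309)],3.7,245,105,.008)
pose('trays',[(100,40),(640,110),(597,402),(45,325)],5,85,165,.024)
```

```text
board [ 0.601  -0.2314] yaw 0.218 edges mm [43. 89. 42. 90.]
cap [ 0.5744 -0.3578] yaw -0.24 edges mm [39. 94. 40. 93.]
c1 [ 0.4356 -0.103 ] yaw 0.152 edges mm [43. 55. 44. 56.]
c2 [ 0.4398 -0.3876] yaw -0.292 edges mm [44. 54. 43. 57.]
burnt [ 0.4712 -0.2325] yaw -0.326 edges mm [41. 91. 41. 90.]
puff [ 0.5756 -0.0997] yaw -0.565 edges mm [43. 52. 40. 56.]
trays [0.499  0.2312] yaw -0.105 edges mm [300. 160. 300. 158.]
```

```bash
cat > go.py <<'E'
import sys
from h import *
x,y,z,th=map(float,sys.argv[1:5])
o=get_obs();R=o['tcp_rot'];p=np.array(o['eef_pos'])
cur=np.arctan2(R[1,0],R[0,0]); d=cur-th; d=(d+np.pi/2)%np.pi-np.pi/2
t=cur-d; A=np.array([[np.cos(t),np.sin(t),0],[np.sin(t),-np.cos(t),0],[0,0,-1]])
print('t',round(o['time'],2),'p',p.round(4),'yaw',round(cur,3),'w',round(o['width'],4),'tilt',R[:,2].round(3))
print('turn z %.3f then units'%d,(A.T@(np.array([x,y,z])-p)/.04).round(2))
E
python3 go.py .5744 -.3578 .10 -.24
```

```text
t 0.1 p [ 0.1582 -0.5526  0.2098] yaw 0.279 w 0.0858 tilt [-0.     0.001 -1.   ]
turn z 0.519 then units [ 8.95 -7.2   2.74]
```

```bash
python3 -m inch '0 0 0 0 0 0.13 1;0 0 0 0 0 0.13 1;0 0 0 0 0 0.13 1;0 0 0 0 0 0.13 1;0.75 -0.6 0.23 0 0 0 1;0.75 -0.6 0.23 0 0 0 1;0.75 -0.6 0.23 0 0 0 1;0.75 -0.6 0.23 0 0 0 1;0.75 -0.6 0.23 0 0 0 1;0.75 -0.6 0.23 0 0 0 1'
python3 -m inch '0.75 -0.6 0.23 0 0 0 1;0.75 -0.6 0.23 0 0 0 1;0.75 -0.6 0.23 0 0 0 1;0.75 -0.6 0.23 0 0 0 1;0.75 -0.6 0.23 0 0 0 1;0.7 -0.6 0.2 0 0 0 1;0 0 0 0 0 0 1;0 0 0 0 0 0 1;0 0 0 0 0 0 1;0 0 0 0 0 0 1'
python3 go.py .5744 -.3578 .003 -.24; python3 -c "
from h import *
c=snap('wrist','w1');c=snap('top','t1')
"
```

```text
time: 1.1
eef_pos: [0.3687, -0.455, 0.1544]
tcp_rot: [[0.971, -0.239, -0.0], [-0.239, -0.971, 0.0], [-0.0, -0.0, -1.0]]
ft_force: [0.4, -0.6, 0.4]
width: 0.0854
gripper_force: 0.0
time: 2.1
eef_pos: [0.574, -0.3594, 0.1013]
tcp_rot: [[0.971, -0.24, 0.0], [-0.24, -0.971, -0.0], [0.0, 0.0, -1.0]]
ft_force: [0.5, 0.6, -0.4]
width: 0.0855
gripper_force: 0.0
t 2.1 p [ 0.574  -0.3594  0.1013] yaw -0.243 w 0.0855 tilt [ 0. -0. -1.]
turn z -0.003 then units [ 0.   -0.04  2.46]
```

View pics/w1.png

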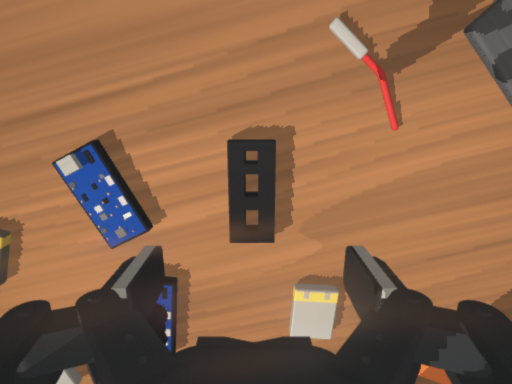

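Wrist view: the black cap lies square at (228–275, 140–242), centred between the fingers, with nothing in their way. I'll check its centre with the wrist calibration.

```bash
python3 -c "
from h import *
c=load('w1')
X=np.array([w(c,u,v,.015) for u,v in [(228,140),(275,140),(275,242),(228,242)]]);print(X.mean(0),X.round(4))"
```

```text
[ 0.57390011 -0.35727329  0.015     ] [[ 0.6223 -0.3497  0.015 ]
 [ 0.6131 -0.3867  0.015 ]
 [ 0.525  -0.3668  0.015 ]
 [ 0.5351 -0.3259  0.015 ]]
```

```bash
python3 -m inch '0 -0.04 0.5 0 0 0 1;0 0 0.5 0 0 0 1;0 0 0.5 0 0 0 1;0 0 0.4 0 0 0 1;0 0 0.3 0 0 0 1;0 0 0.2 0 0 0 1;0 0 0.06 0 0 0 1;0 0 0 0 0 0 -1;0 0 0 0 0 0 -1;0 0 0 0 0 0 -1'
python3 -m inch '0 0 0 0 0 0 -1;0 0 0 0 0 0 -1;0 0 0 0 0 0 -1;0 0 0 0 0 0 -1;0 0 0 0 0 0 -1;0 0 -0.2 0 0 0 -1;0 0 -0.4 0 0 0 -1;0 0 -0.7 0 0 0 -1;0 0 -0.7 0 0 0 -1;0 0 0 0 0 0 -1'
python3 go.py .511 .330 .06 -.12
```

```text
time: 3.2
eef_pos: [0.5753, -0.3572, 0.0032]
tcp_rot: [[0.971, -0.239, 0.001], [-0.239, -0.971, -0.0], [0.001, 0.0, -1.0]]
ft_force: [0.2, -0.2, 1.1]
width: 0.0442
gripper_force: 0.0
time: 4.2
eef_pos: [0.5767, -0.3583, 0.0878]
tcp_rot: [[0.971, -0.239, 0.005], [-0.239, -0.971, -0.003], [0.006, 0.002, -1.0]]
ft_force: [1.0, -0.6, 0.6]
width: -0.0004
gripper_force: 0.0
t 4.2 p [ 0.5767 -0.3583  0.0878] yaw -0.241 w -0.0004 tilt [ 0.005 -0.003 -1.   ]
turn z -0.121 then units [ -3.69 -16.89   0.69]
```

The gripper closed fully, so the grasp missed. I'll look.

```bash
python3 -c "
from h import *
c=snap('wrist','w2');print(c['world_to_cam'].round(3))
"
```

```text
[[-0.239 -0.971  0.002 -0.21 ]
 [-0.934  0.23   0.274  0.619]
 [-0.266  0.063 -0.962  0.438]
 [ 0.     0.     0.     1.   ]]
```

View pics/w2.png

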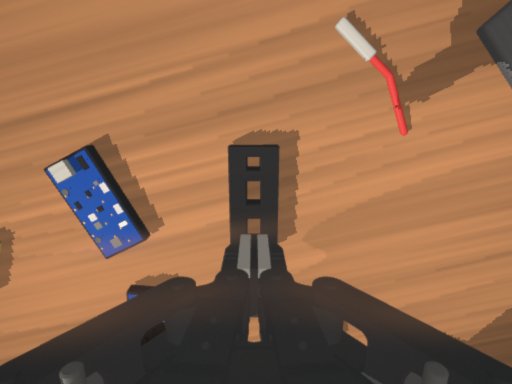

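```bash
python3 -c "
from h import *
for f,pts in (('w1',[(148,252),(155,252),(352,252),(128,285),(375,285),(140,265)]),('w2',[(246,237),(263,237),(246,260),(263,260)])):
  c=load(f)
  for u,v in pts: print(f,u,v,w(c,u,v).round(4))
c=load('w2')
X=np.array([w(c,u,v,.015) for u,v in [(229,145),(279,145)]]);print(X)
print(w(c,240,175),w(c,270,210))
"
```

```text
w1 148 252 [ 0.5952 -0.3177  0.1465]
w1 155 252 [ 0.5936 -0.3196  0.1444]
w1 352 252 [ 0.5732 -0.403   0.1448]
w1 128 285 [ 0.5948 -0.3189  0.1715]
w1 375 285 [ 0.5735 -0.4031  0.1709]
w1 140 265 [ 0.5949 -0.3181  0.1574]
w2 246 237 [ 0.5877 -0.3569  0.1173]
w2 263 237 [ 0.5858 -0.3647  0.1172]
w2 246 260 [ 0.5871 -0.3572  0.1394]
w2 263 260 [ 0.5859 -0.364   0.1402]
[[ 0.62259281 -0.34978928  0.015     ]
 [ 0.61336415 -0.38731514  0.015     ]]
[ 0.59770672 -0.35213882  0.01520627] [ 0.56353682 -0.36869122  0.01534317]
```

```bash
python3 -m inch '0 0 0 0 0 0 0.1;0 0 0 0 0 0 0.1;0 0 0 0 0 0 0.1;0 0 0 0 0 0 0.1;0 0 0 0 0 0 0.1;0 0 0 0 0 0 0.1;0 0 0 0 0 0 0.1;0 0 0 0 0 0 0.1;0 0 0 0 0 0 0.1;0 0 0 0 0 0 0.1'
python3 - <<'E'
from h import *
o=get_obs();p=np.array(o['eef_pos']);A=np.array(o['tcp_rot']);print(p,o['width'])
for n in('wrist','scene'):
    c=snap(n,n+'3')
    v,u=np.mgrid[:384,:512];d=c['depth']
    R=c['world_to_cam'][:3,:3];t=c['world_to_cam'][:3,3]
    P=np.stack([(u-c['cx'])/c['fx']*d,(v-c['cy'])/c['fy']*d,d],-1)[d>0]
    X=(P-t)@R; L=(X-p)@A
    m=(abs(L[:,0])<.02)&(abs(L[:,1])<.07)&(X[:,2]>.03)
    for s in(-1,1):
        q=L[m&(L[:,1]*s>0)]; 
        if len(q): print(n,s,len(q),np.sort(-q[:,2])[:30:3].round(4),q[np.argsort(-q[:,2])[:20]].mean(0).round(4))
E
```

```text
time: 5.25
eef_pos: [0.575, -0.3571, 0.0826]
tcp_rot: [[0.971, -0.239, -0.0], [-0.239, -0.971, 0.0], [-0.0, -0.0, -1.0]]
ft_force: [0.1, 0.3, -0.1]
width: 0.0471
gripper_force: 0.0
[ 0.57504728 -0.35708205  0.08256849] 0.047058945070657526
wrist -1 19607 [0.0229 0.024  0.0244 0.0251 0.0252 0.0256 0.0257 0.0258 0.0259 0.0262] [-0.0003 -0.0239 -0.0248]
wrist 1 19583 [0.0239 0.0244 0.0248 0.025  0.0252 0.0253 0.0259 0.026  0.0262 0.0264] [ 0.0007  0.0231 -0.025 ]
scene -1 2484 [0.0286 0.0299 0.0327 0.0338 0.0357 0.0367 0.0385 0.0397 0.0403 0.043 ] [ 0.0061 -0.0314 -0.0339]
scene 1 564 [0.0248 0.0265 0.0284 0.0289 0.0312 0.0328 0.0344 0.0354 0.0367 0.0408] [ 0.0037  0.0251 -0.0298]
```

Both cameras show the real fingertips about 22 mm above the reported TCP at this opening. I'll go about 21 mm deeper, closing only part-way, and watch the force.

```bash
python3 -m inch '0 0 0.3 0 0 0 0.8;0 0 0.4 0 0 0 0.8;0 0 0.4 0 0 0 0.8;0 0 0.4 0 0 0 0.8;0 0 0.4 0 0 0 0.8;0 0 0.3 0 0 0 0.8;0 0 0.2 0 0 0 0.8;0 0 0.1 0 0 0 0.8;0 0 0 0 0 0 0.8;0 0 0 0 0 0 0.8'
python3 -m inch '0 0 0 0 0 0 -0.3;0 0 0 0 0 0 -0.3;0 0 0 0 0 0 -0.3;0 0 0 0 0 0 -0.3;0 0 0 0 0 0 -0.3;0 0 0 0 0 0 -0.3;0 0 0 0 0 0 -0.3;0 0 0 0 0 0 -0.3;0 0 0 0 0 0 -0.3;0 0 0 0 0 0 -0.3'
python3 go.py .511 .330 .06 -.12
```

```text
time: 6.35
eef_pos: [0.5753, -0.3572, -0.0169]
tcp_rot: [[0.971, -0.239, 0.001], [-0.239, -0.971, -0.0], [0.001, 0.0, -1.0]]
ft_force: [-0.1, -0.8, 0.2]
width: 0.0768
gripper_force: 0.0
time: 7.35
eef_pos: [0.5753, -0.3572, -0.0167]
tcp_rot: [[0.971, -0.239, 0.001], [-0.239, -0.971, -0.0], [0.001, 0.0, -1.0]]
ft_force: [-0.7, 1.0, 7.2]
width: 0.0386
gripper_force: 61.0
t 7.35 p [ 0.5753 -0.3572 -0.0167] yaw -0.241 w 0.0386 tilt [ 0.001 -0.    -1.   ]
turn z -0.121 then units [ -3.65 -16.86  -1.92]
```

```bash
python3 -m inch '0 0 -0.2 0 0 0 -0.3;0 0 -0.5 0 0 0 -0.3;0 0 -0.7 0 0 0 -0.3;0 0 -0.5 0 0 0 -0.3;0 0 0 0 0 -0.121 -0.3;-0.1 -0.4 0 0 0 0 -0.3;-0.2 -0.9 0 0 0 0 -0.3;-0.2 -0.9 0 0 0 0 -0.3;-0.2 -0.9 0 0 0 0 -0.3;-0.2 -0.9 0 0 0 0 -0.3'
python3 -m inch '-0.2 -0.9 0 0 0 0 -0.3;-0.2 -0.9 0 0 0 0 -0.3;-0.2 -0.9 0 0 0 0 -0.3;-0.2 -0.9 0 0 0 0 -0.3;-0.2 -0.9 0 0 0 0 -0.3;-0.2 -0.9 0 0 0 0 -0.3;-0.2 -0.9 0 0 0 0 -0.3;-0.2 -0.9 0 0 0 0 -0.3;-0.2 -0.9 0 0 0 0 -0.3;-0.2 -0.9 0 0 0 0 -0.3'
python3 -m inch '-0.2 -0.9 0 0 0 0 -0.3;-0.2 -0.9 0 0 0 0 -0.3;-0.2 -0.9 0 0 0 0 -0.3;-0.2 -0.9 0 0 0 0 -0.3;-0.1 -0.26 0 0 0 0 -0.3;0 0 0 0 0 0 -0.3;0 0 0 0 0 0 -0.3;0 0 0 0 0 0 -0.3;0 0 0 0 0 0 -0.3;0 0 0 0 0 0 -0.3'
python3 go.py .511 .330 -.009 -.12; python3 -c "
from h import *
snap('wrist','w4')"
```

```text
time: 8.35
eef_pos: [0.5583, -0.1926, 0.0593]
tcp_rot: [[0.993, -0.12, 0.001], [-0.12, -0.993, -0.0], [0.001, -0.0, -1.0]]
ft_force: [1.2, -1.1, -1.5]
width: 0.0382
gripper_force: 60.3
time: 9.35
eef_pos: [0.5221, 0.1747, 0.0592]
tcp_rot: [[0.993, -0.12, 0.001], [-0.12, -0.993, 0.001], [0.001, -0.001, -1.0]]
ft_force: [1.1, 0.5, 0.5]
width: 0.0381
gripper_force: 60.3
time: 10.35
eef_pos: [0.5053, 0.3301, 0.0588]
tcp_rot: [[0.993, -0.121, -0.0], [-0.121, -0.993, 0.0], [-0.0, -0.0, -1.0]]
ft_force: [-0.1, -0.0, -0.0]
width: 0.0382
gripper_force: 60.3
t 10.35 p [0.5053 0.3301 0.0588] yaw -0.121 w 0.0382 tilt [-0.  0. -1.]
turn z -0.001 then units [ 0.14 -0.02  1.69]
```

View pics/w4.png

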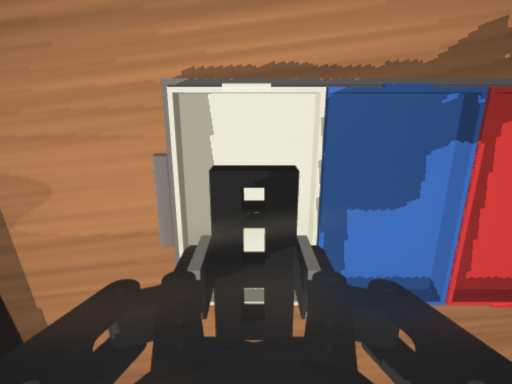

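The cap is held level at (254,250) over the white tray, lined up with its walls. I'll check the tray position from rim points: the far wall at v≈90, and the dividers at u≈325 and 485.

```bash
python3 -c "
from h import *
c=load('w4')
a=-.12;A=np.array([[np.cos(a),-np.sin(a)],[np.sin(a),np.cos(a)]])
for P in [(171,88),(325,88),(485,88),(448,300),(180,290)]:
  X=w(c,*P,.024);print(P,X.round(4),(A.T@(X[:2]-[.499,.231])).round(4))"
```

```text
(171, 88) [0.5925 0.3712 0.024 ] [0.0761 0.1503]
(325, 88) [0.5811 0.277  0.024 ] [0.076  0.0555]
(485, 88) [0.5692 0.1791 0.024 ] [ 0.0759 -0.0431]
(448, 300) [0.4187 0.1932 0.024 ] [-0.0752 -0.0471]
(180, 290) [0.4516 0.3924 0.024 ] [-0.0664  0.1546]
```

```bash
python3 -m inch '0.14 -0.07 0.2 0 0 0 -0.3;0 0 0.4 0 0 0 -0.3;0 0 0.4 0 0 0 -0.3;0 0 0.3 0 0 0 -0.3;0 0 0.2 0 0 0 -0.3;0 0 0.1 0 0 0 -0.3;0 0 0.06 0 0 0 -0.3;0 0 0.02 0 0 0 -0.3;0 0 0 0 0 0 -0.3;0 0 0 0 0 0 -0.3'
python3 go.py .511 .332 -.009 -.12
```

```text
time: 11.4
eef_pos: [0.5111, 0.333, -0.0082]
tcp_rot: [[0.993, -0.12, 0.0], [-0.12, -0.993, 0.0], [0.0, -0.0, -1.0]]
ft_force: [0.8, 0.0, -1.5]
width: 0.038
gripper_force: 60.3
t 11.4 p [ 0.5111  0.333  -0.0082] yaw -0.12 w 0.038 tilt [ 0.  0. -1.]
turn z -0.000 then units [0.   0.02 0.02]
```

```bash
python3 -m inch '0 0 0.03 0 0 0 -0.3;0 0 0 0 0 0 -0.3;0 0 0 0 0 0 0.2;0 0 0 0 0 0 0.2;0 0 0 0 0 0 0.2;0 0 0 0 0 0 0.2;0 0 -0.2 0 0 0 0.2;0 0 -0.5 0 0 0 0.2;0 0 -0.8 0 0 0 0.2;0 0 -0.4 0 0 0 0.2'
python3 go.py .601 -.2314 .06 .218;python3 -c "
from h import *
snap('wrist','w5')"
```

```text
time: 12.4
eef_pos: [0.5116, 0.333, 0.0691]
tcp_rot: [[0.993, -0.12, 0.002], [-0.12, -0.993, 0.001], [0.002, -0.002, -1.0]]
ft_force: [-0.0, 0.7, -0.4]
width: 0.0511
gripper_force: 0.0
t 12.4 p [0.5116 0.333  0.0691] yaw -0.12 w 0.0511 tilt [ 0.002  0.001 -1.   ]
turn z -0.338 then units [-0.87 14.26  0.23]
```

View pics/w5.png

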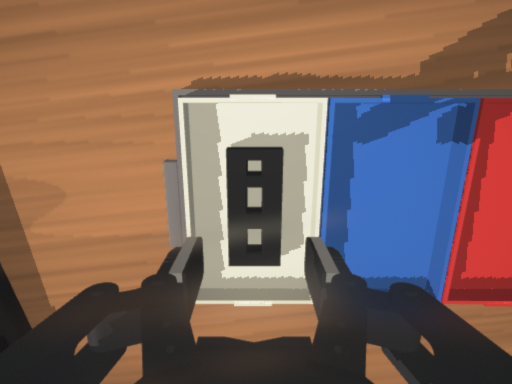

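The cap lies flat and centred in the white tray at (254,205). Next is the board.

```bash
python3 -m inch '0 0 0 0 0 -0.113 0.8;0 0 0 0 0 -0.113 0.8;0 0 0 0 0 -0.112 0.8;-0.05 0.5 0 0 0 0 0.8;-0.05 0.9 0 0 0 0 0.8;-0.05 0.9 0 0 0 0 0.8;-0.05 0.9 0 0 0 0 0.8;-0.05 0.9 0 0 0 0 0.8;-0.05 0.9 0 0 0 0 0.8;-0.05 0.9 0 0 0 0 0.8'
python3 -m inch '-0.05 0.9 0 0 0 0 0.8;-0.05 0.9 0 0 0 0 0.8;-0.05 0.9 0 0 0 0 0.8;-0.05 0.9 0 0 0 0 0.8;-0.05 0.9 0 0 0 0 0.8;-0.05 0.9 0 0 0 0 0.8;-0.05 0.9 0 0 0 0 0.8;-0.1 0.9 0 0 0 0 0.8;-0.1 0.9 0 0 0 0 0.8;0 0.3 0 0 0 0 0.8'
python3 go.py .601 -.2314 -.018 .218
```

```text
time: 13.45
eef_pos: [0.5484, 0.0979, 0.0665]
tcp_rot: [[0.976, 0.216, 0.0], [0.216, -0.976, 0.0], [0.0, 0.0, -1.0]]
ft_force: [1.0, -0.7, -0.7]
width: 0.0769
gripper_force: 0.0
time: 14.45
eef_pos: [0.5985, -0.2379, 0.0664]
tcp_rot: [[0.977, 0.212, -0.0], [0.212, -0.977, -0.002], [-0.001, 0.002, -1.0]]
ft_force: [-1.5, 1.6, -0.9]
width: 0.0764
gripper_force: 0.0
t 14.45 p [ 0.5985 -0.2379  0.0664] yaw 0.214 w 0.0764 tilt [-0.    -0.002 -1.   ]
turn z -0.004 then units [ 0.1  -0.15  2.11]
```

```bash
python3 -m inch '0 0 0 0 0 0 0.8;0 0 0.2 0 0 0 0.8;0 0 0.3 0 0 0 0.8;0 0 0.3 0 0 0 0.8;0 0 0.3 0 0 0 0.8;0 0 0 0 0 0 0.8;0 0 0 0 0 0 0.8;0 0 0 0 0 0 0.8;0 0 0 0 0 0 0.8;0 0 0 0 0 0 0.8'
python3 go.py .601 -.2314 -.018 .218; python3 -c "
from h import *
snap('wrist','w6')"
```

```text
time: 15.45
eef_pos: [0.5995, -0.2335, 0.0226]
tcp_rot: [[0.976, 0.216, 0.0], [0.216, -0.976, -0.0], [0.0, 0.0, -1.0]]
ft_force: [-0.6, -0.1, 0.3]
width: 0.077
gripper_force: 0.0
t 15.45 p [ 0.5995 -0.2335  0.0226] yaw 0.218 w 0.077 tilt [ 0. -0. -1.]
turn z -0.000 then units [ 0.05 -0.04  1.01]
```

View pics/w6.png

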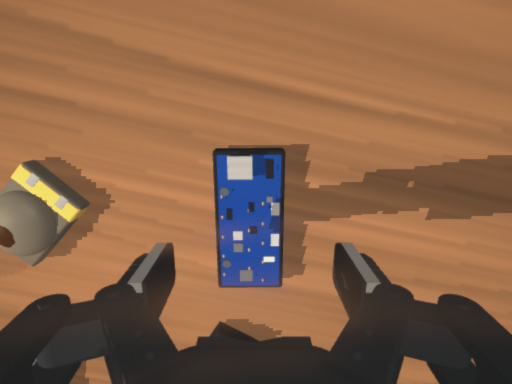

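The clean board at (250,218) is square between the fingers, and the puffed cell at (40,215) is well clear.

```bash
python3 -m inch '0.05 -0.04 0.3 0 0 0 0.8;0 0 0.3 0 0 0 0.8;0 0 0.25 0 0 0 0.8;0 0 0.15 0 0 0 0.8;0 0 0.04 0 0 0 0.8;0 0 0 0 0 0 -0.3;0 0 0 0 0 0 -0.3;0 0 0 0 0 0 -0.3;0 0 0 0 0 0 -0.3;0 0 0 0 0 0 -0.3'
python3 -m inch '0 0 0 0 0 0 -0.3;0 0 0 0 0 0 -0.3;0 0 0 0 0 0 -0.3;0 0 -0.1 0 0 0 -0.3;0 0 -0.3 0 0 0 -0.3;0 0 -0.5 0 0 0 -0.3;0 0 -0.6 0 0 0 -0.3;0 0 -0.5 0 0 0 -0.3;0 0 0 0 0 0 -0.3;0 0 0 0 0 0 -0.3'
python3 go.py .4995 .234 .06 -.12
```

```text
time: 16.5
eef_pos: [0.6013, -0.2316, -0.0186]
tcp_rot: [[0.976, 0.216, 0.001], [0.216, -0.976, -0.0], [0.001, 0.0, -1.0]]
ft_force: [-1.1, 1.1, 5.9]
width: 0.0398
gripper_force: 60.8
time: 17.5
eef_pos: [0.6011, -0.2315, 0.0613]
tcp_rot: [[0.976, 0.216, 0.001], [0.216, -0.976, -0.0], [0.001, 0.0, -1.0]]
ft_force: [-0.2, -0.2, -1.4]
width: 0.0401
gripper_force: 60.6
t 17.5 p [ 0.6011 -0.2315  0.0613] yaw 0.218 w 0.0401 tilt [ 0.001 -0.    -1.   ]
turn z 0.338 then units [ -3.92 -11.25   0.03]
```

```bash
python3 -m inch '0 0 0 0 0 0.113 -0.3;0 0 0 0 0 0.113 -0.3;0 0 0 0 0 0.112 -0.3;-0.2 -0.5 0 0 0 0 -0.3;-0.3 -0.9 0 0 0 0 -0.3;-0.3 -0.9 0 0 0 0 -0.3;-0.3 -0.9 0 0 0 0 -0.3;-0.3 -0.9 0 0 0 0 -0.3;-0.3 -0.9 0 0 0 0 -0.3;-0.3 -0.9 0 0 0 0 -0.3'
python3 -m inch '-0.3 -0.9 0 0 0 0 -0.3;-0.3 -0.9 0 0 0 0 -0.3;-0.3 -0.9 0 0 0 0 -0.3;-0.3 -0.8 0 0 0 0 -0.3;-0.3 -0.8 0 0 0 0 -0.3;-0.3 -0.6 0 0 0 0 -0.3;-0.2 -0.4 0 0 0 0 -0.3;0 -0.05 0 0 0 0 -0.3;0 0 0 0 0 0 -0.3;0 0 0 0 0 0 -0.3'
python3 go.py .4995 .234 -.011 -.12
```

```text
time: 18.5
eef_pos: [0.549, 0.0138, 0.0602]
tcp_rot: [[0.993, -0.12, -0.001], [-0.12, -0.993, -0.0], [-0.001, 0.0, -1.0]]
ft_force: [0.9, -0.2, -0.8]
width: 0.0399
gripper_force: 60.6
time: 19.5
eef_pos: [0.4964, 0.2333, 0.0605]
tcp_rot: [[0.993, -0.121, -0.0], [-0.121, -0.993, -0.001], [0.0, 0.001, -1.0]]
ft_force: [0.3, 0.0, -1.1]
width: 0.0406
gripper_force: 60.6
t 19.5 p [0.4964 0.2333 0.0605] yaw -0.122 w 0.0406 tilt [-0.    -0.001 -1.   ]
turn z -0.002 then units [ 0.07 -0.03  1.79]
```

```bash
python3 -m inch '0.07 -0.03 0.3 0 0 0 -0.3;0 0 0.4 0 0 0 -0.3;0 0 0.4 0 0 0 -0.3;0 0 0.3 0 0 0 -0.3;0 0 0.2 0 0 0 -0.3;0 0 0.1 0 0 0 -0.3;0 0 0.06 0 0 0 -0.3;0 0 0.03 0 0 0 -0.3;0 0 0 0 0 0 -0.3;0 0 0 0 0 0 -0.3'
python3 -m inch '0 0 0.02 0 0 0 -0.3;0 0 0 0 0 0 -0.3;0 0 0 0 0 0 0.2;0 0 0 0 0 0 0.2;0 0 0 0 0 0 0.2;0 0 0 0 0 0 0.2;0 0 -0.2 0 0 0 0.2;0 0 -0.5 0 0 0 0.2;0 0 -0.8 0 0 0 0.2;0 0 -0.4 0 0 0 0.2'
python3 go.py .4356 -.103 .06 .152;python3 -c "
from h import *
snap('wrist','w7')"
```

```text
time: 20.5
eef_pos: [0.4992, 0.2354, -0.0106]
tcp_rot: [[0.993, -0.12, 0.0], [-0.12, -0.993, 0.0], [0.0, -0.0, -1.0]]
ft_force: [0.5, 0.2, -0.1]
width: 0.0399
gripper_force: 60.6
time: 21.5
eef_pos: [0.4996, 0.2355, 0.0668]
tcp_rot: [[0.993, -0.12, 0.002], [-0.12, -0.993, 0.001], [0.002, -0.001, -1.0]]
ft_force: [-0.4, -0.6, -0.4]
width: 0.0512
gripper_force: 0.0
t 21.5 p [0.4996 0.2355 0.0668] yaw -0.12 w 0.0512 tilt [ 0.002  0.001 -1.   ]
turn z -0.272 then units [-2.86  8.12  0.17]
```

View pics/w7.png

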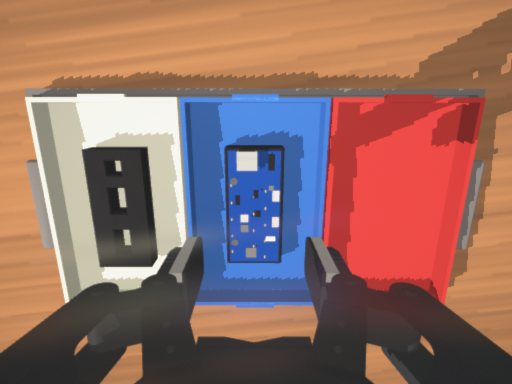

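The board lies flat in the blue tray at (255,205). Next is the cell at (0.436, -0.103).

```bash
python3 -m inch '0 0 0 0 0 -0.136 0.8;0 0 0 0 0 -0.136 0.8;-0.3 0.8 0 0 0 0 0.8;-0.3 0.9 0 0 0 0 0.8;-0.3 0.9 0 0 0 0 0.8;-0.3 0.9 0 0 0 0 0.8;-0.3 0.9 0 0 0 0 0.8;-0.3 0.9 0 0 0 0 0.8;-0.3 0.8 0 0 0 0 0.8;-0.3 0.8 0 0 0 0 0.8'
python3 -m inch '-0.3 0.7 0 0 0 0 0.8;-0.16 0.5 0 0 0 0 0.8;0 0 0.3 0 0 0 0.8;0 0 0.4 0 0 0 0.8;0 0 0.3 0 0 0 0.8;0 0 0 0 0 0 0.8;0 0 0 0 0 0 0.8;0 0 0 0 0 0 0.8;0 0 0 0 0 0 0.8;0 0 0 0 0 0 0.8'
python3 go.py .4356 -.103 -.019 .152;python3 -c "
from h import *
snap('wrist','w8')"
```

```text
time: 22.55
eef_pos: [0.4455, -0.0534, 0.0645]
tcp_rot: [[0.989, 0.151, 0.0], [0.151, -0.989, 0.0], [0.0, 0.0, -1.0]]
ft_force: [1.2, 0.3, 0.2]
width: 0.0768
gripper_force: 0.0
time: 23.55
eef_pos: [0.4351, -0.1022, 0.0246]
tcp_rot: [[0.988, 0.151, 0.001], [0.151, -0.988, -0.0], [0.001, 0.0, -1.0]]
ft_force: [0.7, 0.5, 0.2]
width: 0.0766
gripper_force: 0.0
t 23.55 p [ 0.4351 -0.1022  0.0246] yaw 0.152 w 0.0766 tilt [ 0.001 -0.    -1.   ]
turn z -0.000 then units [0.01 0.02 1.09]
```

View pics/w8.png

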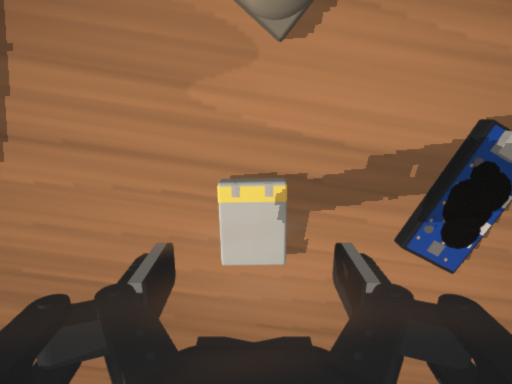

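The cell at (252,223) is centred, bright and flat-topped. The burnt board at (465,200) is clear of the right finger.

```bash
python3 -m inch '0 0.02 0.3 0 0 0 0.8;0 0 0.3 0 0 0 0.8;0 0 0.25 0 0 0 0.8;0 0 0.15 0 0 0 0.8;0 0 0.08 0 0 0 0.8;0 0 0 0 0 0 -0.3;0 0 0 0 0 0 -0.3;0 0 0 0 0 0 -0.3;0 0 0 0 0 0 -0.3;0 0 0 0 0 0 -0.3'
python3 -m inch '0 0 0 0 0 0 -0.3;0 0 0 0 0 0 -0.3;0 0 0 0 0 0 -0.3;0 0 -0.1 0 0 0 -0.3;0 0 -0.3 0 0 0 -0.3;0 0 -0.5 0 0 0 -0.3;0 0 -0.6 0 0 0 -0.3;0 0 -0.5 0 0 0 -0.3;0 0 0 0 0 0 -0.3;0 0 0 0 0 0 -0.3'
python3 go.py .5235 .1305 .06 -.12
```

```text
time: 24.6
eef_pos: [0.4352, -0.1031, -0.0184]
tcp_rot: [[0.989, 0.151, 0.001], [0.151, -0.989, -0.0], [0.001, 0.0, -1.0]]
ft_force: [-1.3, 0.6, 9.8]
width: 0.0404
gripper_force: 59.8
time: 25.6
eef_pos: [0.4353, -0.103, 0.0617]
tcp_rot: [[0.988, 0.151, 0.001], [0.151, -0.988, -0.0], [0.001, 0.0, -1.0]]
ft_force: [0.4, 0.0, -0.7]
width: 0.0399
gripper_force: 61.1
t 25.6 p [ 0.4353 -0.103   0.0617] yaw 0.152 w 0.0399 tilt [ 0.001 -0.    -1.   ]
turn z 0.272 then units [ 1.49 -6.06  0.04]
```

```bash
python3 -m inch '0 0 0 0 0 0.136 -0.3;0 0 0 0 0 0.136 -0.3;0.2 -0.6 0 0 0 0 -0.3;0.2 -0.9 0 0 0 0 -0.3;0.2 -0.9 0 0 0 0 -0.3;0.2 -0.9 0 0 0 0 -0.3;0.2 -0.9 0 0 0 0 -0.3;0.2 -0.8 0 0 0 0 -0.3;0.2 -0.6 0 0 0 0 -0.3;0.09 -0.46 0 0 0 0 -0.3'
python3 -m inch '0 0 0 0 0 0 -0.3;0 0 0 0 0 0 -0.3;0 0 0.2 0 0 0 -0.3;0 0 0.2 0 0 0 -0.3;0 0 0 0 0 0 -0.3;0 0 0 0 0 0 -0.3;0 0 0 0 0 0 -0.3;0 0 0 0 0 0 -0.3;0 0 0 0 0 0 -0.3;0 0 0 0 0 0 -0.3'
python3 go.py .5235 .1305 -.011 -.12
```

```text
time: 26.6
eef_pos: [0.5234, 0.1322, 0.0603]
tcp_rot: [[0.993, -0.119, -0.001], [-0.119, -0.993, -0.0], [-0.001, 0.0, -1.0]]
ft_force: [-0.4, -1.1, -1.0]
width: 0.04
gripper_force: 61.1
time: 27.6
eef_pos: [0.5234, 0.1305, 0.0452]
tcp_rot: [[0.993, -0.12, 0.0], [-0.12, -0.993, 0.0], [0.0, -0.0, -1.0]]
ft_force: [0.5, -0.0, -0.6]
width: 0.0399
gripper_force: 61.1
t 27.6 p [0.5234 0.1305 0.0452] yaw -0.12 w 0.0399 tilt [ 0.  0. -1.]
turn z -0.000 then units [0.  0.  1.4]
```

```bash
python3 -m inch '0 0 0.3 0 0 0 -0.3;0 0 0.4 0 0 0 -0.3;0 0 0.3 0 0 0 -0.3;0 0 0.2 0 0 0 -0.3;0 0 0.1 0 0 0 -0.3;0 0 0.06 0 0 0 -0.3;0 0 0.04 0 0 0 -0.3;0 0 0.02 0 0 0 -0.3;0 0 0 0 0 0 -0.3;0 0 0 0 0 0 -0.3'
python3 -m inch '0 0 0 0 0 0 -0.3;0 0 0 0 0 0 0.2;0 0 0 0 0 0 0.2;0 0 0 0 0 0 0.2;0 0 0 0 0 0 0.2;0 0 -0.2 0 0 0 0.2;0 0 -0.5 0 0 0 0.2;0 0 -0.8 0 0 0 0.2;0 0 -0.4 0 0 0 0.2;0 0 0 0 0 0 0.2'
python3 go.py .4398 -.3876 .06 -.292
```

```text
time: 28.6
eef_pos: [0.5234, 0.1305, -0.0113]
tcp_rot: [[0.993, -0.12, 0.0], [-0.12, -0.993, 0.0], [0.0, -0.0, -1.0]]
ft_force: [-1.3, -1.3, 6.7]
width: 0.0401
gripper_force: 61.8
time: 29.6
eef_pos: [0.5242, 0.1307, 0.0666]
tcp_rot: [[0.993, -0.12, 0.003], [-0.12, -0.993, 0.001], [0.003, -0.001, -1.0]]
ft_force: [-1.0, -0.0, 0.4]
width: 0.0514
gripper_force: 0.0
t 29.6 p [0.5242 0.1307 0.0666] yaw -0.12 w 0.0514 tilt [ 0.003  0.001 -1.   ]
turn z 0.172 then units [ 1.71 13.02  0.17]
```

```bash
python3 -m inch '0 0 0 0 0 0.086 0.8;0 0 0 0 0 0.086 0.8;0.11 0.7 0 0 0 0 0.8;0.12 0.9 0 0 0 0 0.8;0.12 0.9 0 0 0 0 0.8;0.12 0.9 0 0 0 0 0.8;0.12 0.9 0 0 0 0 0.8;0.12 0.9 0 0 0 0 0.8;0.12 0.9 0 0 0 0 0.8;0.12 0.9 0 0 0 0 0.8'
python3 -m inch '0.12 0.9 0 0 0 0 0.8;0.12 0.9 0 0 0 0 0.8;0.12 0.9 0 0 0 0 0.8;0.12 0.9 0 0 0 0 0.8;0.12 0.9 0 0 0 0 0.8;0.12 0.8 0 0 0 0 0.8;0.1 0.6 0 0 0 0 0.8;0.06 0.12 0.2 0 0 0 0.8;0 0 0.4 0 0 0 0.8;0 0 0.4 0 0 0 0.8'
python3 -m inch '0 0 0 0 0 0 0.8;0 0 0 0 0 0 0.8;0 0 0 0 0 0 0.8;0 0 0 0 0 0 0.8;0 0 0 0 0 0 0.8;0 0 0 0 0 0 0.8;0 0 0 0 0 0 0.8;0 0 0 0 0 0 0.8;0 0 0 0 0 0 0.8;0 0 0 0 0 0 0.8'
python3 go.py .4398 -.3876 -.019 -.292;python3 -c "
from h import *
snap('wrist','w9')"
```

```text
time: 30.6
eef_pos: [0.4784, -0.15, 0.0638]
tcp_rot: [[0.958, -0.288, -0.001], [-0.288, -0.958, 0.0], [-0.001, -0.0, -1.0]]
ft_force: [1.0, 1.0, -0.4]
width: 0.0769
gripper_force: 0.0
time: 31.6
eef_pos: [0.4434, -0.3888, 0.0231]
tcp_rot: [[0.958, -0.288, -0.0], [-0.288, -0.958, 0.001], [-0.0, -0.001, -1.0]]
ft_force: [-0.7, 0.2, -0.8]
width: 0.0771
gripper_force: 0.0
time: 32.6
eef_pos: [0.4433, -0.3893, 0.0241]
tcp_rot: [[0.958, -0.288, -0.0], [-0.288, -0.958, 0.0], [-0.0, -0.0, -1.0]]
ft_force: [0.7, 1.0, -0.3]
width: 0.0771
gripper_force: 0.0
t 32.6 p [ 0.4433 -0.3893  0.0241] yaw -0.292 w 0.0771 tilt [-0.  0. -1.]
turn z -0.000 then units [-0.1  -0.02  1.08]
```

View pics/w9.png

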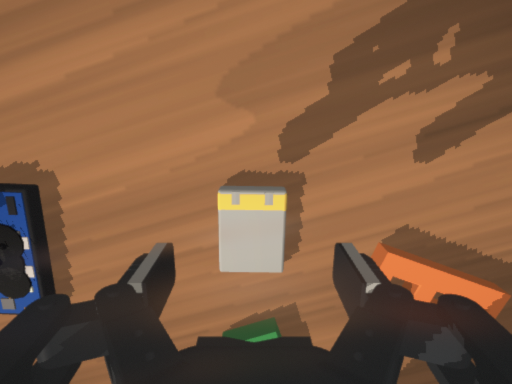

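The cell at (252,230) is centred. The orange decoy's edge at (383,247) is near the right finger, so I'll check the clearance.

```bash
python3 -c "
from h import *
o=get_obs();c=load('w9')
for P in [(385,244),(508,295),(376,262),(277,320)]:
  X=w(c,*P,.015);print(P,X.round(3),((X-o['eef_pos'])@np.array(o['tcp_rot'])).round(3))"
```

```text
(385, 244) [ 0.409 -0.464  0.015] [-0.011  0.081  0.009]
(508, 295) [ 0.35  -0.535  0.015] [-0.048  0.166  0.009]
(376, 262) [ 0.398 -0.456  0.015] [-0.024  0.077  0.009]
(277, 320) [ 0.375 -0.385  0.015] [-0.067  0.015  0.009]
```

```bash
python3 -m inch '-0.1 -0.02 0.3 0 0 0 0.7;0 0 0.3 0 0 0 0.7;0 0 0.25 0 0 0 0.7;0 0 0.15 0 0 0 0.7;0 0 0.07 0 0 0 0.7;0 0 0 0 0 0 -0.3;0 0 0 0 0 0 -0.3;0 0 0 0 0 0 -0.3;0 0 0 0 0 0 -0.3;0 0 0 0 0 0 -0.3'
python3 -m inch '0 0 0 0 0 0 -0.3;0 0 0 0 0 0 -0.3;0 0 0 0 0 0 -0.3;0 0 -0.1 0 0 0 -0.3;0 0 -0.3 0 0 0 -0.3;0 0 -0.5 0 0 0 -0.3;0 0 -0.6 0 0 0 -0.3;0 0 -0.5 0 0 0 -0.3;0 0 0 0 0 0 -0.3;0 0 0 0 0 0 -0.3'
python3 go.py .452 .139 .06 -.12
```

```text
time: 33.65
eef_pos: [0.4399, -0.3876, -0.0179]
tcp_rot: [[0.958, -0.288, 0.001], [-0.288, -0.958, -0.0], [0.001, 0.0, -1.0]]
ft_force: [-0.1, 1.8, 6.3]
width: 0.0399
gripper_force: 60.9
time: 34.65
eef_pos: [0.4399, -0.3875, 0.0621]
tcp_rot: [[0.958, -0.288, 0.001], [-0.288, -0.958, -0.0], [0.001, 0.0, -1.0]]
ft_force: [-0.0, -0.1, -1.1]
width: 0.0402
gripper_force: 60.5
t 34.65 p [ 0.4399 -0.3875  0.0621] yaw -0.292 w 0.0402 tilt [ 0.001 -0.    -1.   ]
turn z -0.172 then units [ -1.28 -13.1    0.05]
```

```bash
python3 -m inch '0 0 0 0 0 -0.086 -0.3;0 0 0 0 0 -0.086 -0.3;-0.08 -0.6 0 0 0 0 -0.3;-0.08 -0.9 0 0 0 0 -0.3;-0.08 -0.9 0 0 0 0 -0.3;-0.08 -0.9 0 0 0 0 -0.3;-0.08 -0.9 0 0 0 0 -0.3;-0.08 -0.9 0 0 0 0 -0.3;-0.08 -0.9 0 0 0 0 -0.3;-0.08 -0.9 0 0 0 0 -0.3'
python3 -m inch '-0.08 -0.9 0 0 0 0 -0.3;-0.08 -0.9 0 0 0 0 -0.3;-0.08 -0.9 0 0 0 0 -0.3;-0.08 -0.9 0 0 0 0 -0.3;-0.08 -0.9 0 0 0 0 -0.3;-0.08 -0.8 0 0 0 0 -0.3;-0.08 -0.6 0 0 0 0 -0.3;-0.08 -0.3 0 0 0 0 -0.3;0 0 0 0 0 0 -0.3;0 0 0 0 0 0 -0.3'
python3 -m inch '0 0 0.2 0 0 0 -0.3;0 0 0.2 0 0 0 -0.3;0 0 0 0 0 0 -0.3;0 0 0 0 0 0 -0.3;0 0 0 0 0 0 -0.3;0 0 0 0 0 0 -0.3;0 0 0 0 0 0 -0.3;0 0 0 0 0 0 -0.3;0 0 0 0 0 0 -0.3;0 0 0 0 0 0 -0.3'
python3 go.py .452 .139 -.011 -.12;python3 -c "
from h import *
snap('wrist','w10')"
```

```text
time: 35.65
eef_pos: [0.447, -0.1089, 0.0611]
tcp_rot: [[0.993, -0.12, -0.001], [-0.12, -0.993, 0.0], [-0.001, -0.0, -1.0]]
ft_force: [1.3, 0.3, -0.2]
width: 0.04
gripper_force: 60.5
time: 36.65
eef_pos: [0.4517, 0.1379, 0.0613]
tcp_rot: [[0.993, -0.121, -0.0], [-0.121, -0.993, -0.001], [-0.0, 0.001, -1.0]]
ft_force: [0.3, -1.1, -0.6]
width: 0.0402
gripper_force: 60.5
time: 37.65
eef_pos: [0.4517, 0.139, 0.0455]
tcp_rot: [[0.993, -0.12, -0.0], [-0.12, -0.993, 0.0], [-0.0, -0.0, -1.0]]
ft_force: [-0.1, -0.3, 0.3]
width: 0.0401
gripper_force: 60.6
t 37.65 p [0.4517 0.139  0.0455] yaw -0.12 w 0.0401 tilt [-0.  0. -1.]
turn z -0.000 then units [ 0.01 -0.    1.41]
```

View pics/w10.png

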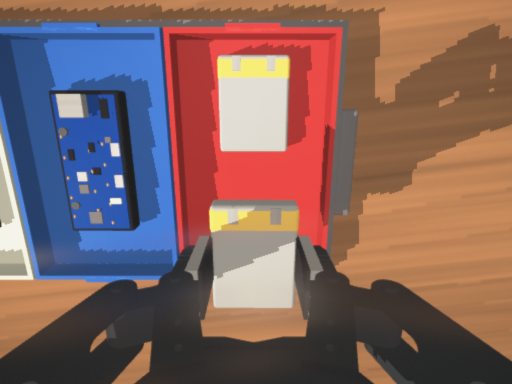

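The first cell is flat at (254,104), and the second is held at (254,255). I'll check the gap numerically before lowering.

```bash
python3 -c "
from h import *
o=get_obs();c=load('w10');A=np.array(o['tcp_rot'])
for P,z in [((253,60),.019),((253,150),.019),((253,34),.024),((253,208),None),((253,300),None),((100,277),.024),((175,200),.024),((331,150),.024)]:
  X=w(c,*P,z);print(P,X.round(4),((X-o['eef_pos'])@A).round(4))"
```

```text
(253, 60) [0.5475 0.1282 0.019 ] [ 0.0964 -0.0008  0.0264]
(253, 150) [0.4962 0.1344 0.019 ] [ 0.0446 -0.0008  0.0264]
(253, 34) [0.5599 0.1267 0.024 ] [ 0.1088 -0.0008  0.0214]
(253, 208) [0.4769 0.1366 0.075 ] [ 0.0253 -0.0007 -0.0296]
(253, 300) [0.4282 0.1425 0.0755] [-0.0239 -0.0007 -0.03  ]
(100, 277) [0.4229 0.2492 0.024 ] [-0.0419 -0.106   0.0215]
(175, 200) [0.4712 0.1874 0.024 ] [ 0.0135 -0.0504  0.0214]
(331, 150) [0.4912 0.0873 0.024 ] [0.0453 0.0466 0.0214]
```

```bash
python3 -m inch '0 0 0.3 0 0 0 -0.3;0 0 0.4 0 0 0 -0.3;0 0 0.3 0 0 0 -0.3;0 0 0.2 0 0 0 -0.3;0 0 0.1 0 0 0 -0.3;0 0 0.06 0 0 0 -0.3;0 0 0.04 0 0 0 -0.3;0 0 0.01 0 0 0 -0.3;0 0 0 0 0 0 -0.3;0 0 0 0 0 0 -0.3'
python3 -m inch '0 0 0 0 0 0 -0.3;0 0 0 0 0 0 0.2;0 0 0 0 0 0 0.2;0 0 0 0 0 0 0.2;0 0 0 0 0 0 0.2;0 0 -0.2 0 0 0 0.2;0 0 -0.5 0 0 0 0.2;0 0 -0.8 0 0 0 0.2;0 0 -1 0 0 0 0.2;0 0 -1 0 0 0 0.2'
python3 -m inch '0.2 0.4 -0.4 0 0 0 0.2;0.3 0.8 -0.4 0 0 0 0.2;0.3 0.8 -0.2 0 0 0 0.2;0.3 0.8 0 0 0 0 0.2;0.2 0.8 0 0 0 0 0.2;0 0.8 0 0 0 0 0.2;0 0.4 0 0 0 0 0.2;0 0 0 0 0 0 0.2;0 0 0 0 0 0 0.2;0 0 0 0 0 0 0.2'
python3 - <<'E'
from h import *
c=snap('top','top2')
a=cv2.resize(c['color'][165:255,85:225,::-1],None,fx=5,fy=5,interpolation=cv2.INTER_CUBIC)
cv2.imwrite('pics/fin.png',a)
d=np.abs(c['color'].astype(int)-load('top0')['color']).sum(2)
for n,u,v in [('burnt',324,222),('puff',277,184),('reel',258,125)]: print(n,d[v-18:v+19,u-18:u+19].max(),(d[v-18:v+19,u-18:u+19]>60).sum())
E
```

```text
time: 38.7
eef_pos: [0.4518, 0.139, -0.0108]
tcp_rot: [[0.993, -0.12, 0.0], [-0.12, -0.993, 0.0], [0.0, -0.0, -1.0]]
ft_force: [-1.0, 0.7, -1.1]
width: 0.0397
gripper_force: 60.6
time: 39.7
eef_pos: [0.4513, 0.1388, 0.1311]
tcp_rot: [[0.993, -0.12, -0.0], [-0.12, -0.993, 0.0], [-0.0, -0.0, -1.0]]
ft_force: [1.0, 0.0, 0.1]
width: 0.051
gripper_force: 0.0
time: 40.7
eef_pos: [0.4804, -0.0568, 0.1692]
tcp_rot: [[0.993, -0.119, 0.0], [-0.119, -0.993, 0.001], [-0.0, -0.001, -1.0]]
ft_force: [0.5, 0.2, 0.5]
width: 0.051
gripper_force: 0.0
burnt 50 0
puff 292 1136
reel 192 51
```

View pics/fin.png

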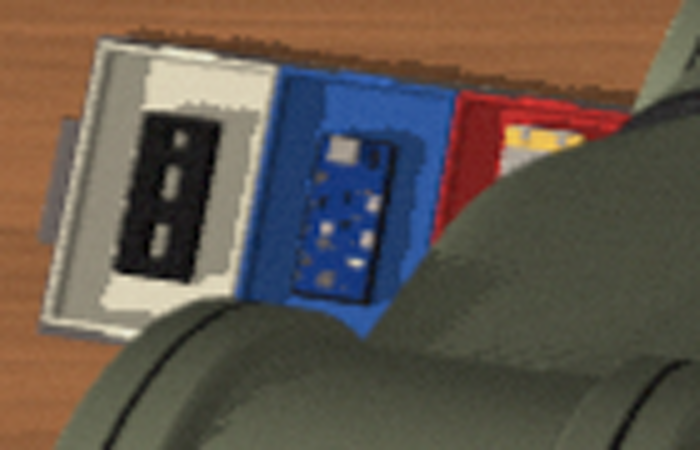

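The cap and board are in place, but the arm hides the red tray. I'll move the arm aside and check with numbers only.

```bash
python3 -m inch '0 0.5 0 0 0 0 0.2;0 0.9 0 0 0 0 0.2;0 0.9 0 0 0 0 0.2;0 0.9 0 0 0 0 0.2;0 0.9 0 0 0 0 0.2;0 0.9 0 0 0 0 0.2;0 0.9 0 0 0 0 0.2;0 0.9 0 0 0 0 0.2;0 0.7 0 0 0 0 0.2;0 0.3 0 0 0 0 0.2'
python3 - <<'E'
from h import *
c=snap('top','top3');c0=load('top0')
d=np.abs(c['color'].astype(int)-c0['color']).sum(2)
for n,u,v in [('puff',277,184),('reel',258,125)]: print(n,(d[v-18:v+19,u-18:u+19]>60).sum())
def uv(X): q=c['world_to_cam']@np.r_[X,1];return q[0]/q[2]*c['fx']+c['cx'],q[1]/q[2]*c['fy']+c['cy']
for n,x,y in [('cell1',.5235,.1305),('cell2',.452,.139),('cap',.511,.333),('board',.4995,.2355)]:
    for dx,dy in [(0,0),(.02,.014),(.02,-.014),(-.02,.014),(-.02,-.014)]:
        u,v=uv([x+dx,y+dy,.02]);u,v=round(u),round(v)
        print(n,w(c,u,v).round(3)[2],c['color'][v,u],end=' | ')
    print()
E
```

```text
time: 41.75
eef_pos: [0.4424, -0.3695, 0.1688]
tcp_rot: [[0.993, -0.121, -0.0], [-0.121, -0.993, -0.001], [-0.0, 0.001, -1.0]]
ft_force: [-0.4, 0.2, 0.4]
width: 0.051
gripper_force: 0.0
puff 0
reel 0
cell1 0.019 [158 152 140] | cell1 0.018 [225 179  78] | cell1 0.02 [151 144 131] | cell1 0.017 [160 152 142] | cell1 0.018 [162 154 145] | 
cell2 0.019 [160 153 144] | cell2 0.021 [225 174  78] | cell2 0.02 [177 156 122] | cell2 0.018 [163 156 146] | cell2 0.018 [159 152 141] | 
cap 0.007 [82 79 70] | cap 0.021 [76 72 64] | cap 0.022 [19 19 20] | cap 0.022 [28 23 27] | cap 0.021 [26 23 25] | 
board 0.019 [ 21  54 115] | board 0.019 [52 61 85] | board 0.019 [ 25  55 116] | board 0.019 [ 20  52 114] | board 0.021 [ 32  57 119] |
```

Both cells sit at 19 mm, the cap at 22 mm and the board at 19–20 mm, all flat on their tray floors. The burnt board, puffed cell and reel show no change.

```bash
python3 -c "
from bench import *
print(close_job())"
```

```text
the job is handed in; nothing more can be done
None
```

The job is handed in at about 42 s of robot time: the board is in blue, both cells side by side in red and the cap in white, all flat by camera depth, with the burnt board, puffed cell and reel unmoved; no verdict came back.

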